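# Shut the kettle, lift it off its base and hold it level over the mug

## Robot

A 6-joint arm with a two-finger parallel gripper is mounted at the origin on a cart in front of the work surface, level with it; the furniture and walls round the work are solid. World frame = base frame: x ahead of the robot, y to its left, z up, the work surface at z = 0. Lengths are in m, angles in degrees, forces in N, time in s.
With the tool pointing down it reaches from about 0.325 to 0.775 m from the base axis. Payload 5.5 kg.
Tool frame: the origin (TCP) lies at the very end of the fingers, on their centre line; the grasp point (between the pads) lies 19 mm behind it; z points along the fingers, y is the line along which they close (so a half turn about z gives the same grasp; the last joint's range is limited). The gripper opens to 85 mm and grips with 20 to 120 N. Pads are 22 mm wide; open, the fingers measure 114 mm over their backs; the gripper's body (76 mm by 85 mm) begins 54 mm behind the grasp point. The pads swing forward as they close: fully open they stand 13 mm farther back than shut.
Start: joints at [-76.301, 5.22, 70.514, -0, 104.267, -3.249], TCP at [0.175, -0.574, 0.231] pointing down, gripper open.
Joint ranges: [-164.24, 164.24], [-49.07, 125.15], [9.68, 141.18], [-86.29, 266.29], [3.28, 154.24], [-151.56, 151.56]. Speed limits (degrees/s): [147.25, 147.25, 172.46, 180, 180, 180].

## Interface

Orientations are given as a 3x3 rotation matrix whose columns are the frame's x, y, z axes.
In Python, from workcell import robot gives the robot as it stands.
- The arm moves only by the tool play_rows, never from a script. Its arguments are lists of equal length, an entry for each row: "jaw": the finger opening in cm, from 0 to 8.54; "delta_pos": the shift along the tool's x, y, z in a scale on which 1.0 is 75 cm, a list of three; "twist": the turn about the tool's z in normalised numbers (1 is 360 degrees). In form: {"jaw": [jaw, ...], "delta_pos": [[tx, ty, tz], ...], "twist": [twist, ...]}. A call has 1 to 20 rows; each row is the pose to reach, as a shift and turn from the pose commanded when the call began, along the tool's axes at that moment; what a row does not reach only later rows make up. A row lasts 1/10 s, in which the tool goes at most 50 mm and 8.59 degrees, less where a joint would pass 70% of its speed; a pose out of reach is approached as far as the arm can. Shift and turn numbers lie between -1 and 1, and a call with a number outside is refused. A call with a gripper value outside its range is refused whole. The fingers move at their own pace and stop on an object; the grip force is fixed at half the most. Time passes only in rows, so rows that repeat a pose let the fingers close. It gives the time, the measured TCP pose, the force, the opening and the grip force at its end, in the units of the state.
- robot.get_obs(): the state, without advancing time (a new reading comes with each control period).
- robot.read_camera(name): name is "side" or "top" or "wrist"; returns (picture, depth): 420x560x3 uint8, red, green, blue; 420x560 float32, m along the optical axis (not along the pixel's ray), 0 where there is no reading.
- robot.camera_info(name): a dict with "fovy" (degrees; the focal length in pixels is half the picture's height over the tangent of half this angle, whatever the lens; pixels are square), "cx", "cy" (the principal point, pixels), "eye" and "orientation" of the camera in the world. Camera axes: x right, y down, z forward; pixel columns grow to the right and rows downward; lengths in m; the calibration is good to about 2 mm. A picture is of the moment at which its call begins: read the wrist's pose just before it. camera_info takes no time and is no camera call; for the wrist camera it gives the pose at the moment of the call.
- robot.job_done(): hands the job in; it is judged then, once.
Trained networks look in the newest picture that a camera, given by its name, has taken for a name from the list of things; names that differ only in an ending like _2 or _b are one class to them, and where a whole thing is asked for, a point or a joint stands for the part that bears it (a point fixed in the world has none). Each returns a list of dicts, best first, with "p" (0 to 1); they miss things now and then, are a little off and sometimes report something else, mostly with a low value. They report only what shows in the picture. A call takes as long as a camera call. They do not tell look-alikes from the thing itself.
- robot.outline_of(camera, thing): "region" (420x560 bool, what is visible of it) and "box" ([left, top, right, bottom] in pixels, round what is visible of it).
- robot.place_of(camera, thing): "pixel" ([column, row] in pixels: a listed point, or the origin of a listed thing).
The state is a dict: "time_s": time; "joints": joint angles; "dq": joint speeds; "effort": joint torques, N m; "ee_pos": TCP position; "tool_rot": TCP orientation; "force": force on the tool from outside, world axes, zero at the start; "torque": the same for the moment, N m; "width": finger opening in m; "gripper_force": force on a finger pad.
Only numpy, scipy, OpenCV 4.12 (cv2) and the standard library are available. Lean on these libraries where they do the work, as an engineer would, in place of code of your own. Each camera call takes 0.05 s, during which the arm holds its last target. There are 200 camera calls.

## Task

The lid of the kettle in front of you has been left open: push it fully shut while the kettle stands on its power base, then take the kettle by its handle, lift it clear of the base and carry it, level all the way as you would a full kettle, until its spout is over the mouth of the dotted mug beside it, just above the rim. Finish while holding it there, steady and level in the air, ready to pour: do not pour, put it down or let go, and leave the mug, the base and the other things around where they are.

Things in the scene. Friction and masses are not known exactly. Their poses are not given: they have to be found in the camera images.
- kettle: steel cordless kettle, 163 x 225 x 218 mm, about 0.5 kg, upright on its base. Origin at underside height; z up, +y to the spout, -y to the black strap handle, which arches back and down to y = -111 mm. Round body (foot radius 81 mm) centred at y = +31 mm. Centre of mass near y = +12 mm: held by the handle it tries to tip spout-down, so grip hard (60 N or more) and check that it hangs level
- kettle_handle (a point): grasp point in the top of the handle, 52 mm behind the kettle's origin, 200 mm above its underside. The rubber-clad strap is 36 mm wide here (along the kettle's x), its top 15 mm above this point; take it from above, fingers closing along the kettle's x, tips 15 to 20 mm below this point. From 30 mm further towards the spout the body rises to 216 mm (lid shut)
- kettle_spout (a point): tip of the spout, 109 mm in front of the kettle's origin, 199 mm above its underside. It does not stick out beyond the kettle's foot, so the kettle must be held higher than the mug to bring the spout over it
- kettle_lid (a joint): angle of the kettle's lid in rad: 0 = shut, 1.4 = wide open (upright). It closes towards the spout. The hinge is stiff: the lid stays where it is left and follows a push of about 1 N
- lid_hinge (a point): middle of the lid's hinge, 18 mm behind the kettle's origin, 206 mm above its underside; the hinge axis is the kettle's x
- lid_edge (a point): front edge of the lid (black disc 105 mm across, 18 mm thick), 101 mm from the hinge, moving with the lid; shut it lies towards the spout, open it stands above the hinge. The lid's outer face lies 10 mm beyond the line from hinge to edge; it looks up when shut and back to the handle when open
- kettle_base: black round power base under the kettle, a disc 166 mm across and 21 mm high, centred 78 mm from the origin along -x; its cord runs out to +x. Loose
- mug: white mug with blue dots, 94 mm high, 83 mm across, handle towards its own -y; loose. Origin on the worktop under it, z up
- mug_mouth (a point): centre of the mug's mouth at the height of the rim, 94 mm above the worktop; the opening is about 74 mm across
- teaspoon: teaspoon with a red handle, 132 x 26 x 11 mm, lying on the worktop; origin under its middle, x along it
- lemon: lemon, 78 x 55 x 56 mm, lying on the worktop; origin under its middle
- tumbler: grey tapered tumbler, 74 mm across, 99 mm high; origin under its middle
Not all that is in view belongs to the job. What is shaped like the mug but red is not meant.

How it is judged:
By the outcome, as a careful person would: the job done as asked, in the order asked, and still so for the second after the job is handed in, while the arm keeps its last pose, push and grip.
It also fails if it takes over 54 s, if anything falls off the work surface, if the arm or the gripper's body presses on something with over 40 N, if the wrist force passes 120 N, or if a joint passes its speed limit or range.

## Working session

There is one attempt and no reset: what is moved stays moved. The work goes in short steps, Python scripts to look and compute and a tool call to move; the robot and the scene stay as the last step left them, time stands still between calls to the robot, and variables do not carry over. Pictures are saved under pics/ and viewed, at most 10 in all, crops included, and the job is handed in when it is done.

Besides the shell and the picture viewer there is one more tool, called after "Request:" as name(argument=value, ...), one argument or row to a line, values as JSON. play_rows: Moves the arm, as the interface text tells. Its arguments: {"type":"object","properties":{"jaw":{"type":"array","items":{"type":"number"}},"delta_pos":{"type":"array","items":{"type":"array","items":{"type":"number"}}},"twist":{"type":"array","items":{"type":"number"}}},"required":["jaw","delta_pos","twist"]}

```bash
mkdir -p pics; cat > h.py <<'E'
import numpy as np, cv2
from workcell import robot
def look(n,f=None):
    p,d=robot.read_camera(n)
    if f: cv2.imwrite(f'pics/{f}.png',p[:,:,::-1])
    return p,d
def ray(n,px):
    c=robot.camera_info(n); f=210/np.tan(np.radians(c['fovy']/2))
    R=np.array(c['orientation']); 
    return np.array(c['eye']),R@np.array([(px[0]-c['cx'])/f,(px[1]-c['cy'])/f,1])
def atz(n,px,z):
    e,r=ray(n,px); return e+r*(z-e[2])/r[2]
def proj(n,P):
    c=robot.camera_info(n); f=210/np.tan(np.radians(c['fovy']/2))
    q=(np.atleast_2d(P)-np.array(c['eye']))@np.array(c['orientation']); return q[:,:2]/q[:,2:]*f+[c['cx'],c['cy']]
def cloud(n,d):
    c=robot.camera_info(n); f=210/np.tan(np.radians(c['fovy']/2))
    v,u=np.mgrid[:420,:560]
    q=np.stack([(u-c['cx'])/f*d,(v-c['cy'])/f*d,d],-1)
    return q@np.array(c['orientation']).T+np.array(c['eye'])
E
python3 - <<'E'
from h import *
o=robot.get_obs(); print(o['ee_pos'],o['tool_rot'],o['time_s'])
ims=[]
for n in ['side','top']:
    p,d=look(n); ims.append(p)
    C=cloud(n,d)
    print(n,{k:np.round(v,3).tolist() if not isinstance(v,str) else v for k,v in robot.camera_info(n).items()})
    for t in ['kettle','kettle_handle','kettle_spout','lid_hinge','lid_edge','kettle_base','mug','mug_mouth','teaspoon','lemon','tumbler']:
        for r in robot.place_of(n,t)[:3]:
            u,v=map(int,r['pixel']); 
            u=min(max(u,0),559);v=min(max(v,0),419)
            print(n,t,round(r['p'],2),np.round(r['pixel'],1),np.round(C[v,u],3))
for n,p in zip('ab',ims): cv2.imwrite(f'pics/{n}.png',p[:,:,::-1])
E
```

```text
[ 0.17484904 -0.5736619   0.23013836] [[ 9.56558740e-01  2.91539274e-01 -4.77242665e-04]
 [ 2.91539648e-01 -9.56556844e-01  1.90755329e-03]
 [ 9.96169644e-05 -1.96382193e-03 -9.99998067e-01]] 0.0
side {'fovy': 47.819, 'cx': 276.751, 'cy': 209.29, 'eye': [0.441, -0.82, 1.003], 'orientation': [[0.992, -0.094, 0.08], [-0.122, -0.645, 0.754], [-0.02, -0.758, -0.652]]}
side kettle 0.84 [258.2 317.8] [ 0.461 -0.198  0.168]
side kettle 0.61 [262.1 205.5] [0.518 0.348 0.018]
side kettle_handle 0.86 [259.1 281. ] [ 0.47  -0.157  0.235]
side lid_hinge 0.75 [256.3 268.5] [ 0.467 -0.121  0.237]
side lid_hinge 0.46 [261.6 203.3] [0.515 0.349 0.026]
side lid_hinge 0.23 [289.3 310.8] [ 0.541 -0.102  0.052]
side lid_edge 0.6 [253.4 228.2] [ 0.468 -0.087  0.324]
side kettle_base 0.93 [289.8 309.6] [ 0.542 -0.1    0.054]
side mug 0.92 [242.5 241.9] [ 0.442 -0.096  0.298]
side mug 0.66 [235.4 174.1] [0.441 0.487 0.049]
side mug 0.57 [260.1 202.6] [0.512 0.346 0.033]
side mug_mouth 0.91 [236.2 155.5] [0.45  0.563 0.075]
side mug_mouth 0.86 [238.  214.8] [0.438 0.25  0.075]
side mug_mouth 0.72 [258.8 178
[... 596 characters left out ...]
4 243.2] [ 0.474 -0.08   0.328]
top lid_edge 0.84 [385.5 241.1] [ 0.479 -0.08   0.326]
top lid_edge 0.41 [189.4 219.5] [0.519 0.412 0.005]
top kettle_base 0.52 [349.9 212.2] [ 0.546 -0.035  0.119]
top mug 0.94 [143.4 241.5] [0.453 0.543 0.009]
top mug 0.64 [257.7 249. ] [0.436 0.212 0.009]
top mug 0.6 [199.8 220.3] [0.517 0.382 0.007]
top mug_mouth 0.88 [255.7 249.6] [0.436 0.218 0.009]
top mug_mouth 0.69 [137.1 245.6] [0.441 0.561 0.007]
top mug_mouth 0.58 [188.2 220.4] [0.517 0.414 0.01 ]
top teaspoon 0.48 [219.5 177.6] [0.643 0.326 0.016]
top lemon 0.66 [153.3 201. ] [0.568 0.506 0.053]
top tumbler 0.61 [397.7 164.9] [ 0.617 -0.039  0.567]
top tumbler 0.6 [200.  218.1] [0.523 0.378 0.016]
```

```bash
python3 - <<'E'
import cv2,numpy as np
cv2.imwrite('pics/a2.png',cv2.resize(cv2.imread('pics/a.png'),None,fx=1.42,fy=1.42)); cv2.imwrite('pics/b2.png',cv2.resize(cv2.imread('pics/b.png'),None,fx=1.42,fy=1.42))
E
```

```text
(no output)
```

View pics/a2.png

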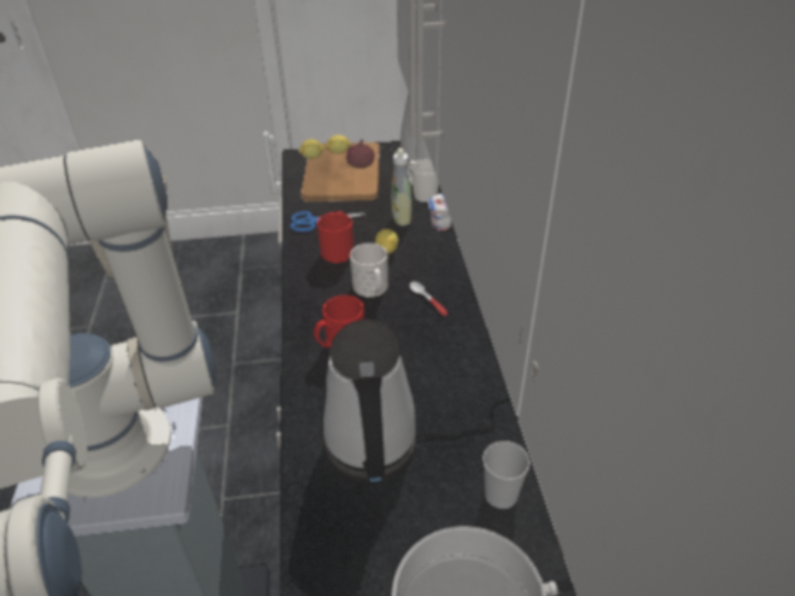

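View pics/b2.png

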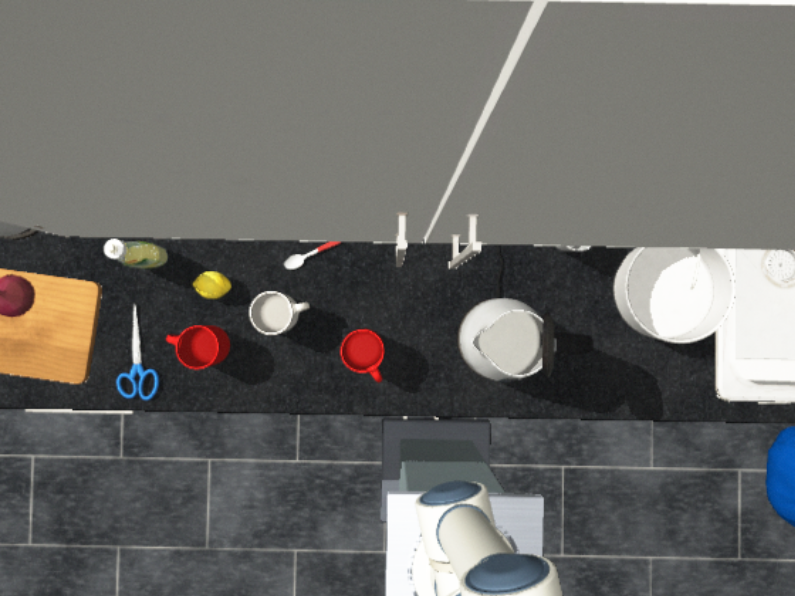

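The side view shows the kettle at about (260,290) with its lid upright behind the black strap, a red mug at (243,228), the dotted mug at (260,190), and the spoon and lemon beyond it. In the top view the dotted mug is at (190,220), the red decoys are at (255,248) and (142,245), and an overhead cupboard starts above row ~170.

```bash
python3 - <<'E'
from h import *
from scipy.optimize import least_squares
def circ(P):
    r=least_squares(lambda q:np.hypot(P[:,0]-q[0],P[:,1]-q[1])-q[2],[*P.mean(0)[:2],.04],loss='soft_l1',f_scale=.002).x
    return np.round(r,4)
p,d=look('top');C=cloud('top',d)
print('rim',C[(abs(C[...,0]-.515)<.07)&(abs(C[...,1]-.4)<.07)&(C[...,2]>.02)][:,2].max())
m=(abs(C[...,0]-.515)<.06)&(abs(C[...,1]-.4)<.07)&(C[...,2]>.085)&(C[...,2]<.11); print('mug circle',m.sum(),circ(C[m]),[np.round(atz('top',r['pixel'],.094),4) for r in robot.place_of('top','mug_mouth')])
# lid slice
m=(C[...,2]>.29)&(C[...,2]<.345)&(abs(C[...,0]-.47)<.07)&(abs(C[...,1]+.08)<.06); L=C[m]; print('lid top',len(L),L.mean(0),L.min(0),L.max(0),np.degrees(np.arctan(np.polyfit(L[:,0],L[:,1],1)[0])))
m=(C[...,2]>.05)&(C[...,2]<.19)&(abs(C[...,0]-.47)<.11)&(abs(C[...,1]+.03)<.13); B=C[m]
def cone(q): return np.hypot(B[:,0]-q[0],B[:,1]-q[1])-(q[2]-q[3]*B[:,2])
r=least_squares(cone,[.47,-.06,.09,.1],loss='soft_l1',f_scale=.002).x; print('cone',np.round(r,4),len(B))
for t,z in [('kettle_handle',.221),('kettle_spout',.220),('lid_hinge',.227),('lid_edge',.326)]:
    for r in robot.place_of('top',t)[:1]: print(t,np.round(atz('top',r['pixel'],z),4))
m=(C[...,2]>.5); X=C[m]; print('cupboard',X[:,2].min(),[(y,np.round(np.percentile(X[abs(X[:,1]-y)<.05][:,0],.5),3),np.round(np.percentile(X[abs(X[:,1]-y)<.05][:,2],1),3)) for y in(-.1,.1,.25,.4) if (abs(X[:,1]-y)<.05).sum()>50])
m=(C[...,2]>.05)&(C[...,2]<.2)&(abs(C[...,0]-.44)<.1)&(abs(C[...,1]-.22)<.09); print('red',C[m].min(0),C[m].max(0))
p,d=look('side');S=cloud('side',d)
for r in robot.place_of('side','kettle_handle')[:1]: print('side handle',np.round(atz('side',r['pixel'],.221),4))
for r in robot.place_of('side','lid_hinge')[:1]: print('side hinge',np.round(atz('side',r['pixel'],.227),4))
# black strap in side view
K=(p.max(2)<60)&(S[...,2]>.06)&(S[...,2]<.26)&(abs(S[...,0]-.47)<.06)&(S[...,1]<-.1)&(S[...,1]>-.25)
H=S[K]
for z in np.arange(.07,.25,.02):
    h=H[abs(H[:,2]-z)<.01]
    if len(h)>5: print(round(z,2),len(h),np.round([h[:,0].min(),h[:,0].max(),np.median(h[:,0]),np.median(h[:,1])],3))
E
```

```text
rim 0.09961625119070106
mug circle 153 [0.518  0.3899 0.04  ] [array([0.5127, 0.3867, 0.094 ]), array([0.4452, 0.5313, 0.094 ]), array([0.4398, 0.2069, 0.094 ]), array([0.6335, 0.3218, 0.094 ])]
lid top 320 [ 0.4739872  -0.0842032   0.31435718] [ 0.42518097 -0.10051834  0.29004454] [ 0.52266499 -0.07339171  0.32914879] -0.38025091580758413
cone [ 0.474  -0.0559  0.0893  0.1369] 1044
kettle_handle [ 0.4717 -0.1453  0.221 ]
kettle_spout [0.4821 0.0134 0.22  ]
lid_hinge [ 0.4697 -0.1112  0.227 ]
lid_edge [ 0.4747 -0.084   0.326 ]
cupboard 0.5000015654957375 [(-0.1, np.float64(0.616), np.float64(0.51)), (0.1, np.float64(0.196), np.float64(0.536)), (0.25, np.float64(0.616), np.float64(0.556)), (0.4, np.float64(0.616), np.float64(0.516))]
red [0.38769874 0.17359688 0.05053458] [0.48742826 0.25526673 0.09903275]
side handle [0.5951 0.0759 0.221 ]
side hinge [ 0.4777 -0.1055  0.227 ]
0.09 30 [ 0.457  0.486  0.472 -0.19 ]
0.11 48 [ 0.457  0.486  0.471 -0.197]
0.13 57 [ 0.457  0.486  0.47  -0.201]
0.15 66 [ 0.459  0.484  0.472 -0.202]
0.17 84 [ 0.46   0.485  0.472 -0.201]
0.19 108 [ 0.46   0.485  0.472 -0.194]
0.21 155 [ 0.459  0.486  0.472 -0.182]
0.23 423 [ 0.442  0.503  0.472 -0.145]
```

The rows are not in the units I measure in: shifts go in shares of 75 cm and turns go in shares of 360 degrees. I convert before sending: 40.3 cm / 75 = 0.5373, 37.6 cm / 75 = 0.5013, -72 degrees / 360 = -0.2.

Request:
play_rows(
  jaw=[0,0,0,0,0,0,0,0,0,0,0,0,0,0,0,0,0,0],
  delta_pos=[
    [0,0,-0.0467],
    [0,0,-0.0933],
    [0.036,-0.0267,-0.0933],
    [0.072,-0.0533,-0.0933],
    [0.1067,-0.08,-0.0933],
    [0.1427,-0.108,-0.0933],
    [0.1787,-0.1347,-0.0933],
    [0.2133,-0.1613,-0.0933],
    [0.2507,-0.1893,-0.0933],
    [0.2867,-0.216,-0.0933],
    [0.3227,-0.244,-0.0933],
    [0.3587,-0.2707,-0.0933],
    [0.3947,-0.2973,-0.0933],
    [0.4307,-0.3253,-0.0933],
    [0.4667,-0.352,-0.0933],
    [0.5013,-0.3787,-0.0933],
    [0.5373,-0.4067,-0.0933],
    [0.5373,-0.4067,-0.0933],
  ],
  twist=[0,0,-0.0139,-0.0278,-0.0417,-0.0556,-0.0694,-0.0833,-0.0972,-0.1111,-0.125,-0.1389,-0.1528,-0.1667,-0.1806,-0.1944,-0.2,-0.2],
)

```text
time_s: 3.45
ee_pos: [0.473, -0.1617, 0.301]
tool_rot: [[0.013, 1.0, 0.0], [1.0, -0.013, 0.001], [0.001, 0.0, -1.0]]
force: [-1.0, 0.1, 0.7]
width: -0.0001
gripper_force: 0.0
```

Scaled: 11.4 cm / 75 = 0.152, 11.2 cm / 75 = 0.1493.

Request:
play_rows(
  jaw=[0,0,0,0,0,0,0,0,0,0,0,0,0,0,0,0,0,0,0],
  delta_pos=[
    [0.02,0,0.004],
    [0.04,0,0.0067],
    [0.0493,0,0.008],
    [0.0587,0,0.0093],
    [0.068,0,0.0107],
    [0.0787,0,0.0133],
    [0.088,0,0.016],
    [0.0973,0,0.02],
    [0.1067,0,0.024],
    [0.1147,0,0.0293],
    [0.1227,0,0.0347],
    [0.1293,0,0.0413],
    [0.136,0,0.048],
    [0.1413,0,0.0547],
    [0.1453,0,0.0627],
    [0.1493,0,0.0693],
    [0.152,0,0.0747],
    [0.152,0,0.0787],
    [0.152,0,0.0787],
  ],
  twist=[0,0,0,0,0,0,0,0,0,0,0,0,0,0,0,0,0,0,0],
)

```text
time_s: 5.35
ee_pos: [0.4734, -0.0506, 0.2417]
tool_rot: [[0.018, 1.0, -0.001], [1.0, -0.018, 0.0], [0.0, -0.001, -1.0]]
force: [0.2, -0.6, 0.8]
width: -0.0002
gripper_force: 0.0
```

Press down gently, in small steps.

Scaled: 0.6 cm / 75 = 0.008, 0.5 cm / 75 = 0.0067.

Request:
play_rows(
  jaw=[0,0,0,0,0],
  delta_pos=[
    [0.004,0,0.0027],
    [0.0067,0,0.0053],
    [0.0067,0,0.0067],
    [0.0067,0,0.008],
    [0.0067,0,0.008],
  ],
  twist=[0,0,0,0,0],
)

```text
time_s: 5.85
ee_pos: [0.4738, -0.0456, 0.2367]
tool_rot: [[0.018, 1.0, 0.001], [1.0, -0.018, 0.0], [0.0, 0.001, -1.0]]
force: [-0.2, 1.8, 1.2]
width: 0.0001
gripper_force: 1.3
```

Scaled: 0.4 cm / 75 = 0.0053, 0.3 cm / 75 = 0.004.

Request:
play_rows(
  jaw=[0,0,0,0,0],
  delta_pos=[
    [0,0,0.0013],
    [0,0,0.0027],
    [0,0,0.004],
    [0,0,0.0053],
    [0,0,0.0053],
  ],
  twist=[0,0,0,0,0],
)

```text
time_s: 6.35
ee_pos: [0.4741, -0.0456, 0.2363]
tool_rot: [[0.018, 1.0, 0.005], [1.0, -0.018, -0.0], [-0.0, 0.005, -1.0]]
force: [-4.5, 2.1, 16.6]
width: -0.0002
gripper_force: 8.3
```

Scaled: -16 cm / 75 = -0.2133, -9.8 cm / 75 = -0.1307.

Request:
play_rows(
  jaw=[0,0,4,8.5,8.5,8.5,8.5,8.5],
  delta_pos=[
    [0,0,-0.04],
    [0,0,-0.08],
    [-0.04,0,-0.1],
    [-0.08,0,-0.1],
    [-0.1307,0,-0.1],
    [-0.1733,0,-0.1],
    [-0.2133,0,-0.1],
    [-0.2133,0,-0.1],
  ],
  twist=[0,0,0,0,0,0,0,0],
)

```text
time_s: 7.15
ee_pos: [0.4702, -0.2089, 0.3059]
tool_rot: [[0.023, 1.0, -0.002], [1.0, -0.023, -0.0], [-0.0, -0.002, -1.0]]
force: [0.0, 0.7, -0.3]
width: 0.0847
gripper_force: 0.0
```

```bash
python3 - <<'E'
from h import *
o=robot.get_obs(); print(o['ee_pos'],o['force'])
ims=[]
for n in ['top','wrist','side']:
    p,d=look(n); ims.append(p); C=cloud(n,d)
    L=C[(C[...,2]>.15)&(C[...,2]<.29)&(abs(C[...,0]-.47)<.06)&(C[...,1]>-.125)&(C[...,1]<.03)]
    if len(L)>50:
        print(n,'lid z pct',np.round(np.percentile(L[:,2],[5,50,95,99.5]),4), [(y,np.round(np.median(L[abs(L[:,1]-y)<.008][:,2]),4)) for y in(-.1,-.08,-.06,-.04,-.02) if (abs(L[:,1]-y)<.008).sum()>10])
    for t,z in [('kettle_handle',.221),('kettle_spout',.220),('lid_edge',.227)]:
        for r in robot.place_of(n,t)[:1]: print(n,t,round(r['p'],2),np.round(atz(n,r['pixel'],z),4))
    B=C[(p.max(2)<70)&(C[...,2]>.225)&(C[...,2]<.25)&(abs(C[...,0]-.47)<.05)&(C[...,1]<-.125)&(C[...,1]>-.2)]
    for y in (-.17,-.16,-.15,-.14,-.13):
        h=B[abs(B[:,1]-y)<.005]
        if len(h)>5: print(n,'strap',y,np.round([h[:,0].min(),h[:,0].max(),np.median(h[:,2])],4))
cv2.imwrite('pics/c.png',np.hstack([cv2.resize(i,(400,300)) for i in ims[1:]])[:,:,::-1])
E
```

```text
[ 0.47016792 -0.20888156  0.3059123 ] [ 0.03705601  0.73971634 -0.3352203 ]
top lid z pct [0.1737 0.2324 0.2385 0.2416] [(-0.1, np.float64(0.2312)), (-0.08, np.float64(0.2348)), (-0.06, np.float64(0.2351)), (-0.04, np.float64(0.2349)), (-0.02, np.float64(0.2296))]
top kettle_handle 0.73 [ 0.4743 -0.1406  0.221 ]
top kettle_spout 0.88 [0.4823 0.0187 0.22  ]
top lid_edge 0.64 [ 0.4729 -0.008   0.227 ]
top strap -0.17 [0.4637 0.4829 0.2269]
top strap -0.16 [0.4587 0.4877 0.2294]
top strap -0.15 [0.4587 0.49   0.2343]
top strap -0.14 [0.4561 0.49   0.2363]
top strap -0.13 [0.4559 0.492  0.2361]
wrist lid z pct [0.1856 0.2329 0.238  0.2397] [(-0.1, np.float64(0.2306)), (-0.08, np.float64(0.2352)), (-0.06, np.float64(0.2319))]
wrist kettle_handle 0.84 [ 0.4722 -0.1418  0.221 ]
wrist kettle_spout 0.45 [ 0.4731 -0.1412  0.22  ]
wrist strap -0.17 [0.461  0.4828 0.2258]
wrist strap -0.16 [0.4557 0.4876 0.2293]
wrist strap -0.15 [0.4546 0.4882 0.2339]
wrist strap -0.14 [0.4538 0.4895 0.2363]
wrist strap -0.13 [0.4522 0.4908 0.2365]
side lid z pct [0.1553 0.2104 0.2372 0.2397] [(-0.1, np.float64(0.2194)), (-0.08, np.float64(0.2352))]
side kettle_handle 0.76 [ 0.4716 -0.1391  0.221 ]
side strap -0.17 [0.4623 0.4831 0.2263]
side strap -0.16 [0.4567 0.4869 0.2307]
side strap -0.15 [0.457  0.4879 0.2339]
side strap -0.14 [0.4561 0.4891 0.2363]
side strap -0.13 [0.4547 0.4898 0.2361]
```

View pics/c.png

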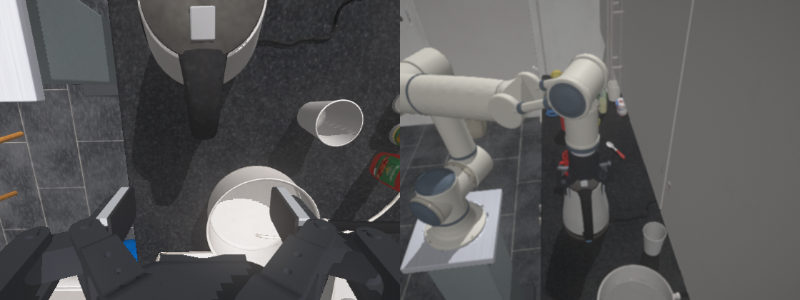

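The wrist view shows the lid closed flat. The strap runs vertically in the picture from (203,50) to (205,135), in line with the tool, and its centre is at x≈0.4725.

Scaled: 6.7 cm / 75 = 0.0893, 6 cm / 75 = 0.08.

Request:
play_rows(
  jaw=[8.5,8.5,8.5,8.5,8.5,8.5],
  delta_pos=[
    [0.0267,0.0013,0],
    [0.0533,0.0027,0.0133],
    [0.08,0.0027,0.0267],
    [0.0893,0.0027,0.04],
    [0.0893,0.0027,0.04],
    [0.0893,0.0027,0.04],
  ],
  twist=[0,0,0,0,0,0],
)

```text
time_s: 8.35
ee_pos: [0.4739, -0.1392, 0.2772]
tool_rot: [[0.018, 1.0, -0.0], [1.0, -0.018, -0.0], [-0.0, -0.0, -1.0]]
force: [-0.4, 0.1, 0.0]
width: 0.0849
gripper_force: 0.0
```

Scaled: 7.4 cm / 75 = 0.0987, 7 cm / 75 = 0.0933.

Request:
play_rows(
  jaw=[8.5,8.5,8.5,8.5,8.5,8.5,8.5,4,3,3,3,3,3,3,3,3,3],
  delta_pos=[
    [-0.0027,-0.0013,0.02],
    [-0.0027,-0.0013,0.04],
    [-0.0027,-0.0013,0.06],
    [-0.0027,-0.0013,0.08],
    [-0.0027,-0.0013,0.0933],
    [-0.0027,-0.0013,0.0987],
    [-0.0027,-0.0013,0.0987],
    [-0.0027,-0.0013,0.0987],
    [-0.0027,-0.0013,0.0987],
    [-0.0027,-0.0013,0.0987],
    [-0.0027,-0.0013,0.0987],
    [-0.0027,-0.0013,0.0987],
    [-0.0027,-0.0013,0.0987],
    [-0.0027,-0.0013,0.0987],
    [-0.0027,-0.0013,0.0987],
    [-0.0027,-0.0013,0.0987],
    [-0.0027,-0.0013,0.0987],
  ],
  twist=[0,0,0,0,0,0,0,0,0,0,0,0,0,0,0,0,0],
)

```text
time_s: 10.05
ee_pos: [0.473, -0.141, 0.2044]
tool_rot: [[0.018, 1.0, 0.001], [1.0, -0.018, -0.001], [-0.001, 0.001, -1.0]]
force: [-2.2, -0.7, 5.6]
width: 0.0387
gripper_force: 60.0
```

Scaled: -3 cm / 75 = -0.04, -2.8 cm / 75 = -0.0373.

Request:
play_rows(
  jaw=[0,0,0,0,0,0,0,0,0,0],
  delta_pos=[
    [0,0,-0.0027],
    [0,0,-0.0067],
    [0,0,-0.012],
    [0,0,-0.0187],
    [0,0,-0.0253],
    [0,0,-0.032],
    [0,0,-0.0373],
    [0,0,-0.04],
    [0,0,-0.04],
    [0,0,-0.04],
  ],
  twist=[0,0,0,0,0,0,0,0,0,0],
)

```text
time_s: 11.05
ee_pos: [0.4729, -0.1408, 0.2331]
tool_rot: [[0.018, 1.0, -0.0], [1.0, -0.018, 0.0], [0.0, -0.0, -1.0]]
force: [-0.3, -0.3, -5.2]
width: 0.0391
gripper_force: 60.4
```

```bash
cat > lv.py <<'E'
from h import *
import sys
o=robot.get_obs(); print(o['ee_pos'],o['force'],o['torque'],o['width'],o['gripper_force'])
R=np.array(o['tool_rot']);print(np.round(R[2],4))
ims=[]
c=np.array(o['ee_pos']); f=R[:2,0]/np.linalg.norm(R[:2,0]); g=np.array([f[1],-f[0]])
for n in ['top','wrist','side']:
    p,d=look(n); ims.append(p); C=cloud(n,d)
    a=(C[...,:2]-c[:2])@f; b=(C[...,:2]-c[:2])@g; z=C[...,2]-c[2]
    m=(a>.055)&(a<.115)&(abs(b)<.035)&(abs(z-.03)<.04)&(d>0)
    if m.sum()>50:
        A=np.c_[a[m],b[m],np.ones(m.sum())]; w=np.ones(m.sum())
        for _ in range(10):
            s=np.linalg.lstsq(A*w[:,None],z[m]*w,rcond=None)[0]; w=1/(1+(((A@s-z[m])/.002)**2))
        print(n,m.sum(),'lid slope deg fwd,side',np.round(np.degrees(s[:2]),2),'z at .085',s[2]+.085*s[0]+c[2])
    for t in ['kettle_spout','kettle_handle']:
        for r in robot.place_of(n,t)[:1]: print(n,t,round(r['p'],2),np.round(atz(n,r['pixel'],c[2]+.0165),4))
    mm=(a>-.01)&(a<.2)&(abs(b)<.1)&(z>-.25)&(z<.06)
cv2.imwrite(f'pics/{sys.argv[1]}.png',np.hstack([cv2.resize(i,(400,300)) for i in ims[::2]])[:,:,::-1])
E
python3 lv.py d
```

```text
[ 0.47289629 -0.14075114  0.23312838] [-0.32788632 -0.27050692 -5.18932499] [-0.24597358  0.01132175 -0.03778021] 0.03908609946172649 60.38288701151032
[ 1.e-04 -2.e-04 -1.e+00]
top 771 lid slope deg fwd,side [-3.92 -0.05] z at .085 0.2612371944099691
top kettle_spout 0.86 [0.4771 0.0219 0.2496]
top kettle_handle 0.83 [ 0.4747 -0.1458  0.2496]
wrist 33386 lid slope deg fwd,side [-2.96 -0.63] z at .085 0.2610041315290607
side kettle_handle 0.91 [ 0.4736 -0.1332  0.2496]
```

View pics/d.png

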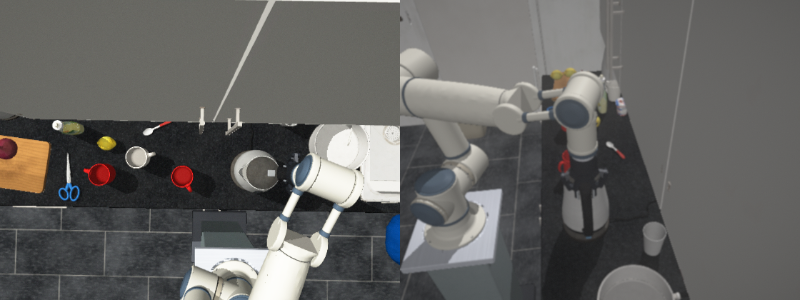

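The top view shows the kettle held by the handle at about (255,172), and the side view shows it hanging roughly upright. I'll measure the tilt more precisely.

```bash
cat > pf.py <<'E'
from h import *
o=robot.get_obs(); R=np.array(o['tool_rot']); print(o['ee_pos'],o['time_s'])
c=np.array(o['ee_pos']); f=R[:2,0]/np.linalg.norm(R[:2,0]); g=np.array([f[1],-f[0]])
for n in ['top','wrist']:
    p,d=look(n); C=cloud(n,d)
    a=(C[...,:2]-c[:2])@f; b=(C[...,:2]-c[:2])@g; z=C[...,2]
    m=(abs(b)<.03)&(abs(z-c[2]-.03)<.04)&(d>0)
    print(n,[(k,int(1e4*np.median(z[m&(abs(a-k/1000)<.0025)]))) for k in range(20,170,5) if (m&(abs(a-k/1000)<.0025)).sum()>3])
    # fit tilt of flat part
    m=(a>.055)&(a<.100)&(abs(b)<.03)&(abs(z-c[2]-.03)<.012)
    print(np.degrees(np.polyfit(a[m],z[m],1)[0]),np.degrees(np.polyfit(b[m],z[m],1)[0]))
E
python3 pf.py
```

```text
[ 0.47291002 -0.14073455  0.23324188] 11.5
top [(20, 2642), (25, 2624), (30, 2598), (35, 2586), (40, 2589), (45, 2603), (50, 2621), (55, 2631), (60, 2628), (65, 2634), (70, 2625), (75, 2621), (80, 2627), (85, 2619), (90, 2613), (95, 2616), (100, 2609), (105, 2606), (110, 2591), (115, 2586), (120, 2568), (125, 2546), (130, 2529), (135, 2501), (140, 2418), (145, 2443), (150, 2323), (155, 2322), (160, 2442)]
-2.917438692881962 -0.33108434555055655
wrist [(20, 2636), (25, 2621), (30, 2604), (35, 2585), (40, 2585), (45, 2600), (50, 2615), (55, 2623), (60, 2625), (65, 2625), (70, 2621), (75, 2619), (80, 2618), (85, 2615), (90, 2612), (95, 2609), (100, 2605), (105, 2601)]
-3.1632601704824954 -0.6792607251711661
```

Scaled: -8.2 cm / 75 = -0.1093, -8 cm / 75 = -0.1067.

Request:
play_rows(
  jaw=[0,0,0,0,0,0,0,0,0,0,0,0,0],
  delta_pos=[
    [0,0,-0.0027],
    [0,0,-0.008],
    [0,0,-0.0173],
    [0,0,-0.028],
    [0,0,-0.04],
    [0,0,-0.0533],
    [0,0,-0.0667],
    [0,0,-0.08],
    [0,0,-0.0907],
    [0,0,-0.1],
    [0,0,-0.1067],
    [0,0,-0.1093],
    [0,0,-0.1093],
  ],
  twist=[0,0,0,0,0,0,0,0,0,0,0,0,0],
)

```text
time_s: 12.9
ee_pos: [0.473, -0.1408, 0.3154]
tool_rot: [[0.018, 1.0, 0.0], [1.0, -0.018, -0.0], [-0.0, 0.0, -1.0]]
force: [-0.2, -0.3, -4.9]
width: 0.0387
gripper_force: 60.3
```

```bash
python3 pf.py
```

```text
[ 0.47297565 -0.14076089  0.31539794] 12.9
top [(20, 3465), (25, 3441), (30, 3419), (35, 3408), (40, 3397), (45, 3421), (50, 3435), (55, 3445), (60, 3453), (65, 3453), (70, 3447), (75, 3443), (80, 3444), (85, 3437), (90, 3434), (95, 3437), (100, 3431), (105, 3425), (110, 3419), (115, 3409), (120, 3393), (125, 3371), (130, 3354), (135, 3335), (140, 3224), (145, 3213), (150, 3109), (155, 3154), (160, 3246)]
-2.7584698455038588 -0.2305710115592158
wrist [(20, 3452), (25, 3438), (30, 3420), (35, 3400), (40, 3401), (45, 3415), (50, 3430), (55, 3438), (60, 3440), (65, 3440), (70, 3437), (75, 3434), (80, 3433), (85, 3430), (90, 3427), (95, 3424), (100, 3420), (105, 3416)]
-3.2244888164273076 -0.7313936640402249
```

Scaled: 15 cm / 75 = 0.2, 14.9 cm / 75 = 0.1987, 6 degrees / 360 = 0.0167.

Request:
play_rows(
  jaw=[0,0,0,0,0,0,0,0,0,0,0,0,0,0,0,0,0,0,0,0],
  delta_pos=[
    [0.0013,0,0],
    [0.004,0,0],
    [0.0093,0,0],
    [0.016,0,0],
    [0.024,0,0],
    [0.0347,0,0],
    [0.0467,-0.0013,0],
    [0.06,-0.0013,0],
    [0.0747,-0.0013,0],
    [0.0893,-0.0013,0],
    [0.104,-0.0013,0],
    [0.1187,-0.0013,0],
    [0.1333,-0.0027,0],
    [0.148,-0.0027,0],
    [0.1627,-0.0027,0],
    [0.176,-0.0027,0],
    [0.1867,-0.0027,0],
    [0.1947,-0.0027,0],
    [0.1987,-0.0027,0],
    [0.2,-0.0027,0],
  ],
  twist=[0,0,0,0,0.0006,0.0014,0.0028,0.0042,0.0056,0.0069,0.0083,0.0097,0.0111,0.0125,0.0139,0.015,0.0158,0.0164,0.0167,0.0167],
)

```text
time_s: 15.0
ee_pos: [0.4737, 0.0095, 0.3152]
tool_rot: [[0.123, 0.992, -0.0], [0.992, -0.123, -0.0], [-0.0, -0.0, -1.0]]
force: [-0.1, 0.1, -4.3]
width: 0.0386
gripper_force: 60.3
```

```bash
python3 pf.py
```

```text
[0.47369307 0.00949837 0.31523962] 15.0
top [(25, 3209), (30, 3399), (35, 3406), (40, 3404), (45, 3420), (50, 3434), (55, 3445), (60, 3448), (65, 3452), (70, 3451), (75, 3444), (80, 3439), (85, 3443), (90, 3437), (95, 3432), (100, 3429), (105, 3426), (110, 3421), (115, 3410), (120, 3389), (125, 3374), (130, 3354), (135, 3332), (140, 3268), (145, 3257), (150, 3138), (155, 3158), (160, 3241)]
-3.1958445507218425 0.03580355035405192
wrist [(20, 3454), (25, 3440), (30, 3422), (35, 3403), (40, 3406), (45, 3422), (50, 3435), (55, 3442), (60, 3445), (65, 3445), (70, 3441), (75, 3439), (80, 3437), (85, 3434), (90, 3431), (95, 3428), (100, 3424), (105, 3420)]
-3.211664816963621 -0.6639408227693117
```

Scaled: 22.4 cm / 75 = 0.2987, 22.1 cm / 75 = 0.2947, 9 degrees / 360 = 0.025.

Request:
play_rows(
  jaw=[0,0,0,0,0,0,0,0,0,0,0,0,0,0,0,0,0,0,0,0],
  delta_pos=[
    [0.0027,0,0],
    [0.008,-0.0013,0],
    [0.016,-0.0013,0],
    [0.0267,-0.0027,0],
    [0.04,-0.0053,0],
    [0.056,-0.0067,0],
    [0.0747,-0.0093,0],
    [0.0947,-0.012,0],
    [0.116,-0.0147,0],
    [0.1373,-0.0173,0],
    [0.1587,-0.02,0],
    [0.18,-0.0227,0],
    [0.2013,-0.0253,0],
    [0.2227,-0.028,0],
    [0.2427,-0.0307,0],
    [0.26,-0.032,0],
    [0.2747,-0.0347,0],
    [0.2867,-0.036,0],
    [0.2947,-0.0373,0],
    [0.2987,-0.0373,0],
  ],
  twist=[0,0.0006,0.0014,0.0028,0.0042,0.0056,0.0069,0.0083,0.0097,0.0111,0.0125,0.0139,0.0153,0.0167,0.0181,0.0194,0.0211,0.0228,0.0242,0.025],
)

```text
time_s: 17.1
ee_pos: [0.4732, 0.2357, 0.3152]
tool_rot: [[0.276, 0.961, -0.0], [0.961, -0.276, -0.0], [-0.0, -0.0, -1.0]]
force: [0.4, 0.2, -5.4]
width: 0.0385
gripper_force: 60.3
```

```bash
python3 pf.py; python3 lv.py e; python3 - <<'E'
from h import *
from scipy.optimize import least_squares
p,d=look('side');S=cloud('side',d)
p2,d2=look('top');C=cloud('top',d2)
for n,c in(('side',S),('top',C)):
    m=(abs(c[...,0]-.515)<.07)&(abs(c[...,1]-.4)<.07)&(c[...,2]>.085)&(c[...,2]<.105); P=c[m]
    print(n,len(P),P.min(0) if len(P) else '',P.max(0) if len(P) else '')
    for r in robot.place_of(n,'mug_mouth'): print(r['p'],np.round(atz(n,r['pixel'],.094),3))
E
```

```text
[0.47323837 0.2356508  0.31517258] 17.1
top [(60, 3440), (65, 3443), (70, 3439), (75, 3442), (80, 3441), (85, 3439), (90, 3439), (95, 3431), (100, 3425), (105, 3428), (110, 3419), (115, 3412), (120, 3388), (125, 3373), (130, 3353), (135, 3327), (140, 3221), (145, 3197), (150, 3121), (155, 3142), (160, 3238)]
-2.1395934024509247 -0.009516128687243232
wrist [(20, 3453), (25, 3439), (30, 3421), (35, 3402), (40, 3406), (45, 3423), (50, 3436), (55, 3443), (60, 3445), (65, 3446), (70, 3442), (75, 3440), (80, 3438), (85, 3436), (90, 3432), (95, 3429), (100, 3426), (105, 3422)]
-3.1095323258158514 -0.6058423561703046
[0.47339266 0.23522499 0.31517562] [ 0.44312394 -0.14123706 -5.85655319] [-0.25442244  0.09400858 -0.03470155] 0.03890120895330544 60.330213335109875
[-2.e-04 -1.e-04 -1.e+00]
top 374 lid slope deg fwd,side [-5.17 -4.19] z at .085 0.34471197091738603
top kettle_spout 0.76 [0.522  0.3806 0.3317]
wrist 32892 lid slope deg fwd,side [-3.05 -0.5 ] z at .085 0.34320189198179807
wrist kettle_spout 0.48 [0.4815 0.2644 0.3317]
wrist kettle_handle 0.85 [0.4719 0.2331 0.3317]
side 67 lid slope deg fwd,side [-3.24  0.87] z at .085 0.3428542541767228
side kettle_handle 0.83 [0.4762 0.2555 0.3317]
side 0  
0.92 [0.447 0.211 0.094]
0.41 [0.447 0.533 0.094]
0.39 [0.514 0.28  0.094]
top 30 [0.53239397 0.38237199 0.08563759] [0.55766458 0.42868354 0.09860278]
0.7 [0.45  0.529 0.094]
0.53 [0.519 0.394 0.094]
```

View pics/e.png

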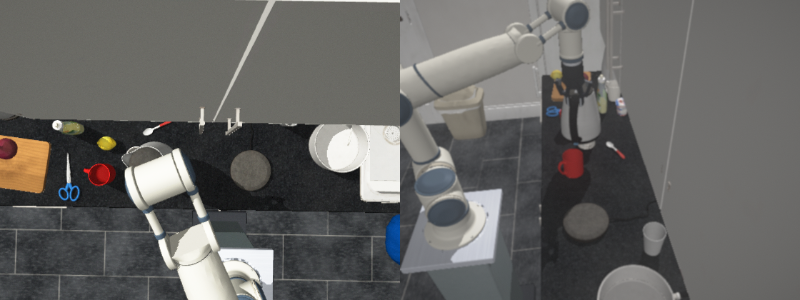

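Scaled: 1.2 cm / 75 = 0.016, 1.1 cm / 75 = 0.0147.

Request:
play_rows(
  jaw=[0,0,0,0,0,0,0,0,0,0,0,0],
  delta_pos=[
    [0,0,0.0013],
    [0.0013,0,0.0027],
    [0.0027,0,0.0053],
    [0.004,0,0.008],
    [0.004,0,0.0107],
    [0.004,0,0.0133],
    [0.004,0,0.0147],
    [0.004,0,0.016],
    [0.004,0,0.016],
    [0.004,0,0.016],
    [0.004,0,0.016],
    [0.004,0,0.016],
  ],
  twist=[0,0,0,0,0,0,0,0,0,0,0,0],
)

```text
time_s: 19.05
ee_pos: [0.4743, 0.2379, 0.3034]
tool_rot: [[0.277, 0.961, 0.0], [0.961, -0.277, 0.0], [0.0, 0.0, -1.0]]
force: [-0.6, -0.2, -4.6]
width: 0.039
gripper_force: 60.3
```

```bash
python3 pf.py; python3 - <<'E'
from h import *
o=robot.get_obs(); print(o['ee_pos'],o['force'],o['gripper_force'],max(abs(np.array(o['dq']))))
p,d=look('side','f0'); S=cloud('side',d)
i=p[100:250,180:360]; cv2.imwrite('pics/f.png',cv2.resize(i,None,fx=4,fy=4)[:,:,::-1])
# lowest visible kettle points
m=(abs(S[...,0]-.5)<.1)&(S[...,1]>.2)&(S[...,1]<.42)&(S[...,2]>.11)&(S[...,2]<.3); print(np.percentile(S[m][:,2],[0.5,1,5]))
p,d=look('top'); print([np.round(atz('top',r['pixel'],.311),4) for r in robot.place_of('top','kettle_spout')[:1]])
E
```

```text
[0.47425273 0.23787936 0.30339359] 19.05
top [(60, 3317), (65, 3322), (70, 3333), (75, 3310), (80, 3326), (85, 3323), (90, 3311), (95, 3313), (100, 3312), (105, 3305), (110, 3301), (115, 3290), (120, 3276), (125, 3254), (130, 3238), (135, 3213), (140, 3111), (145, 3071), (150, 2996), (155, 3022), (160, 3114)]
-1.7950136013388132 -1.0327058081615121
wrist [(20, 3336), (25, 3322), (30, 3304), (35, 3285), (40, 3286), (45, 3302), (50, 3316), (55, 3324), (60, 3325), (65, 3326), (70, 3322), (75, 3320), (80, 3318), (85, 3316), (90, 3313), (95, 3309), (100, 3306), (105, 3301)]
-3.189433666073515 -0.6850388601197487
[0.47423293 0.23789418 0.30333479] [-0.58284722  0.1057061  -4.07789653] 60.36248648772016 0.1273234437859424
[0.12286296 0.12474507 0.13369924]
[array([0.5167, 0.387 , 0.311 ])]
```

View pics/f.png

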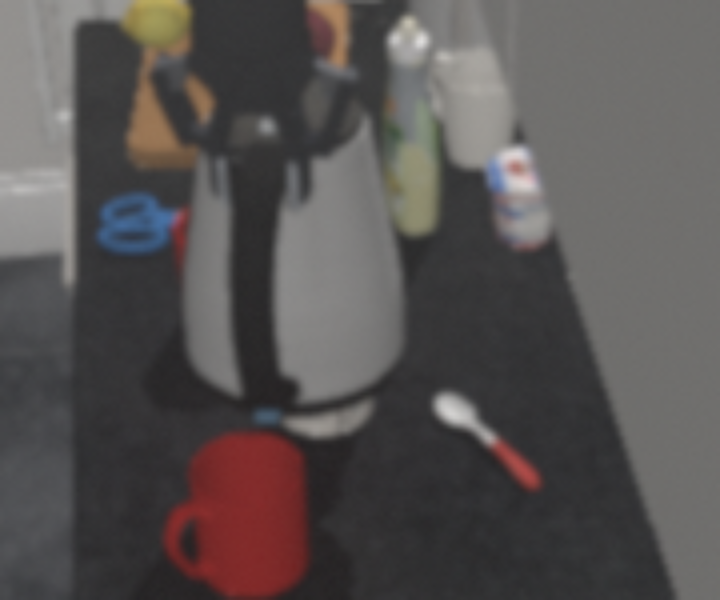

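The kettle hangs upright over the dotted mug, whose bottom shows at (330,410), and nothing is touching. The spout measures (0.517, 0.387) against the mouth at (0.518, 0.390), so I'm handing in.

```bash
python3 -c "
from workcell import robot
print(robot.job_done())"
```

```text
the job is handed in; nothing more can be done
None
```

I shut the lid, then lifted the kettle off its base and handed the job in at about 19 s with it held steady over the dotted mug: the spout is within about 5 mm of the mouth's centre, the underside is an estimated 15 mm above the rim, and the kettle hangs about 3° spout-down, unchanged since the lift.

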